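Find the free flap of the parts chest and push it open

TASK

One of the chest's four identical flaps covers a compartment that still has room: press each flap gently with a fingertip near its far end until you find the one that rocks down, then push that flap fully open, down to its stop, and leave it open. Nothing is to be picked up: leave the other flaps shut, never force one that does not give, and leave the things standing on and beside the chest where they are.

Things in the scene. Friction and masses are not known exactly. Their poses are not given: they have to be found in the camera images.
- chest: grey steel chest fixed to the table, 177 (its x, pointing away from the robot within 0.3 rad) x 570 (its y) x 100 mm high. Flat top with four equal flaps in a row along y, at y = -181, -77, 77, 181 mm. Origin on the underside, mid length; near face x = -92 mm, far face x = 85 mm. Hidden boxes in three compartments reach 1 mm below their flaps; the fourth, different every time, has room.
- flap_1 (a joint): tilt of flap 1 (rightmost seen from the robot), rad: 0 shut and flush, grows as its far end sinks, 0.65 at the stop. Aluminium plate 105 (chest x) x 90 x 6 mm on a pin along chest y, 25 mm from its near edge (chest x = -45 mm, 3 mm under the top). The near edge rises up to 15 mm. The hinge is stiff: the free flap stays where it is left.
- flap_1_press (a point): centre of the round 22 mm press mark on flap 1's upper face, 52 mm beyond the pin, 28 mm from the far edge; level with the chest top (100 mm) when shut, moves with the flap. Here a blocked flap gives 1 mm, then resists like firm cardboard (2 mm at 6 N, 4 mm at 20 N); the free one yields at 2 to 3 N all the way, the mark sinking about 31 mm (a straight-down fingertip sinks up to 40 mm).
- flap_2 (a joint): tilt of flap 2 (second from the right), rad: 0 shut and flush, grows as its far end sinks, 0.65 at the stop. Aluminium plate 105 (chest x) x 90 x 6 mm on a pin along chest y, 25 mm from its near edge (chest x = -45 mm, 3 mm under the top). The near edge rises up to 15 mm. The hinge is stiff: the free flap stays where it is left.
- flap_2_press (a point): centre of the round 22 mm press mark on flap 2's upper face, 52 mm beyond the pin, 28 mm from the far edge; level with the chest top (100 mm) when shut, moves with the flap. Here a blocked flap gives 1 mm, then resists like firm cardboard (2 mm at 6 N, 4 mm at 20 N); the free one yields at 2 to 3 N all the way, the mark sinking about 31 mm (a straight-down fingertip sinks up to 40 mm).
- flap_3 (a joint): tilt of flap 3 (second from the left), rad: 0 shut and flush, grows as its far end sinks, 0.65 at the stop. Aluminium plate 105 (chest x) x 90 x 6 mm on a pin along chest y, 25 mm from its near edge (chest x = -45 mm, 3 mm under the top). The near edge rises up to 15 mm. The hinge is stiff: the free flap stays where it is left.
- flap_3_press (a point): centre of the round 22 mm press mark on flap 3's upper face, 52 mm beyond the pin, 28 mm from the far edge; level with the chest top (100 mm) when shut, moves with the flap. Here a blocked flap gives 1 mm, then resists like firm cardboard (2 mm at 6 N, 4 mm at 20 N); the free one yields at 2 to 3 N all the way, the mark sinking about 31 mm (a straight-down fingertip sinks up to 40 mm).
- flap_4 (a joint): tilt of flap 4 (leftmost seen from the robot), rad: 0 shut and flush, grows as its far end sinks, 0.65 at the stop. Aluminium plate 105 (chest x) x 90 x 6 mm on a pin along chest y, 25 mm from its near edge (chest x = -45 mm, 3 mm under the top). The near edge rises up to 15 mm. The hinge is stiff: the free flap stays where it is left.
- flap_4_press (a point): centre of the round 22 mm press mark on flap 4's upper face, 52 mm beyond the pin, 28 mm from the far edge; level with the chest top (100 mm) when shut, moves with the flap. Here a blocked flap gives 1 mm, then resists like firm cardboard (2 mm at 6 N, 4 mm at 20 N); the free one yields at 2 to 3 N all the way, the mark sinking about 31 mm (a straight-down fingertip sinks up to 40 mm).
- bearing: bystander, loose, leave alone: steel ring bearing, 48 mm across, 15 mm high, lying on the chest's middle deck between flaps 2 and 3; origin at the centre of its underside
- small_carton: bystander, loose, leave alone: cardboard box 55 x 42 x 30 mm (x, y, height) standing on the chest's left end deck; origin at the centre of its underside
- grease_jar: bystander, loose, leave alone: white jar 40 mm across, 40 mm high, standing on the chest's right end deck; origin at the centre of its underside
- oil_filter: bystander, loose, leave alone: blue can 68 mm across, 85 mm high, on the table to the robot's left; origin at the centre of its underside
- oil_bottle: bystander, loose, leave alone: grey bottle 84 mm across, 210 mm high, on the table to the robot's right; origin at the centre of its underside
- fuse_box: bystander, loose, leave alone: flat black box 36 x 56 x 20 mm (x, y, height) on the chest's far rim beyond the bearing; origin at the centre of its underside

How it is judged:
By the outcome, as a careful person would: the job done as asked, in the order asked, and still so for the second after the job is handed in, with the robot touching nothing.
It also fails if it takes over 48 s, if anything falls off the work surface, if the arm or the gripper's body presses on something with over 40 N, if the wrist force passes 120 N, or if a joint passes its speed limit or range.

ROBOT

A 7-joint arm with a two-finger parallel gripper is mounted at the origin on the work surface. World frame = base frame: x ahead of the robot, y to its left, z up, the work surface at z = 0. Lengths are in m, angles in rad, forces in N, time in s.
With the tool pointing down it reaches from about 0.4 to 0.875 m from the base axis. Payload 19.3 kg.
Tool frame: the origin (TCP) lies midway between the tips of the shut fingers; the grasp point (between the pads) lies robot.tcp_to_grasp behind it (robot.tcp_to_grasp is the distance from the TCP to the grasp point, in m); z points along the fingers, y is the line along which they close (so a half turn about z gives the same grasp; the last joint's range is limited). The gripper opens to 85 mm and grips with 20 to 120 N. Pads are 22 mm wide; open, the fingers measure 114 mm over their backs; the gripper's body (76 mm by 85 mm) begins 54 mm behind the grasp point. The pads swing forward as they close: fully open they stand 13 mm farther back than shut.
Start: joints at [-1.391, 0.521, -0.036, 1.599, 0.021, 1.021, -0.113], TCP at [0.155, 0.606, 0.231] pointing down, gripper open.
Joint ranges: [-2.91, 2.91], [-0.3, 2.13], [-1.5, 1.42], [0.17, 2.43], [-1.26, 4.41], [0.16, 1.93], [-2.52, 2.52]. Speed limits (rad/s): [1.89, 1.89, 2.39, 2.39, 3.01, 3.01, 3.01].

INTERFACE

Orientations are given as a unit quaternion [w, x, y, z].
In Python, from bench import robot, get_image, job_done, look_for, regions_of, tip_of gives the robot as it stands.
- The arm moves only by the shell command python3 -m handwheel 'ROWS' [FORCE]. ROWS is a JSON object of lists of equal length, an entry for each row: "travel": the shift along the world's x, y, z in cm, a list of three; "turn": the turn about the world's z in degrees; "jaw": the opening, from 0 (shut) to 1 (fully open). In form: {"travel": [[dx, dy, dz], ...], "turn": [turn, ...], "jaw": [jaw, ...]}. A call has 1 to 20 rows; each row is the pose to reach, as a shift and turn from the pose commanded when the call began; what a row does not reach only later rows make up. A row lasts 1/8 s, in which the tool goes at most 62.5 mm and 10.7 degrees, less where a joint would pass 70% of its speed; a pose out of reach is approached as far as the arm can. A call with a gripper value outside its range is refused whole. The fingers move at their own pace and stop on an object; FORCE is the grip in N (left out, the last holds). Time passes only in rows, so rows that repeat a pose let the fingers close. It gives the time, the measured TCP pose, the force, the opening and the grip force at its end, in the units of the state.
- robot.read_state(): the state, without advancing time (a new reading comes with each control period).
- get_image(name): name is "scene" or "top"; returns a dict with "frame" (384x512x3 uint8, red, green, blue), "K" (3x3 intrinsics, pixels), "dist" ([k1, k2, p1, p2, k3] as OpenCV has them; the pictures are not rectified), "rvec" (rotation vector, rad) and "tvec" (3), from world to camera coordinates, as OpenCV has them. Camera axes: x right, y down, z forward; pixel columns grow to the right and rows downward; lengths in m; the calibration is good to about 2 mm. A picture is of the moment at which its call begins. There is no depth.
- job_done(): hands the job in; it is judged then, once.
Trained networks look in the newest picture that a camera, given by its name, has taken for a name from the list of things; names that differ only in an ending like _2 or _b are one class to them, and where a whole thing is asked for, a point or a joint stands for the part that bears it (a point fixed in the world has none). Each returns a list of dicts, best first, with "score" (0 to 1); they miss things now and then, are a little off and sometimes report something else, mostly with a low value. They report only what shows in the picture. A call takes as long as a camera call.
- look_for(camera, target): "bbox" ([left, top, width, height] as shares, 0 to 1, of the picture: columns of its width, rows of its height, round what is visible of it).
- regions_of(camera, target): "pixels" (384x512 bool, what is visible of it) and "bbox" ([left, top, width, height] as shares, 0 to 1, of the picture: columns of its width, rows of its height, round what is visible of it).
- tip_of(camera, target): "at" ([column, row] as shares, 0 to 1, of the picture: columns of its width, rows of its height: a listed point, or the origin of a listed thing).
The state is a dict: "clock": time; "q": joint angles; "joint_vel": joint speeds; "joint_torque": joint torques, N m; "ee_pos": TCP position; "tcp_rot": TCP orientation; "contact_force": force on the tool from outside, world axes, zero at the start; "wrist_torque": the same for the moment, N m; "grip_width": finger opening in m; "grasp_force": force on a finger pad.
Only numpy, scipy, OpenCV 4.12 (cv2) and the standard library are available. Lean on these libraries where they do the work, as an engineer would, in place of code of your own. Each camera call takes 0.05 s, during which the arm holds its last target. There are 200 camera calls.

## Working session

There is one attempt and no reset: what is moved stays moved. The work goes in short steps, Python scripts to look and compute and a shell command to move; the robot and the scene stay as the last step left them, time stands still between calls to the robot, and variables do not carry over. Pictures are saved under pics/ and viewed, at most 10 in all, crops included, and the job is handed in when it is done.

```bash
mkdir -p pics; cat > h.py <<'E'
import numpy as np, cv2
from bench import robot,get_image,look_for,regions_of,tip_of
def proj(im,P):
    return cv2.projectPoints(np.float64(P).reshape(-1,1,3),im['rvec'],im['tvec'],im['K'],np.float64(im['dist']))[0].reshape(-1,2)
def back(im,uv,z):
    n=cv2.undistortPoints(np.float64(uv).reshape(-1,1,2),im['K'],np.float64(im['dist'])).reshape(-1,2)
    R=cv2.Rodrigues(np.float64(im['rvec']))[0];t=np.float64(im['tvec']).ravel()
    c=-R.T@t; d=np.c_[n,np.ones(len(n))]@R
    return c+d*((z-c[2])/d[:,2])[:,None]
E
python3 - <<'E'
from h import *
s=robot.read_state();print(s['clock'],s['ee_pos'],s['tcp_rot'],s['contact_force'],s['grip_width'])
for c in('scene','top'):
    im=get_image(c);cv2.imwrite(f'pics/{c}0.png',im['frame'][:,:,::-1])
    for n,z in(('flap_1_press',.1),('bearing',.1),('small_carton',.1),('grease_jar',.1),('fuse_box',.1),('oil_bottle',0),('oil_filter',0)):
        for r in tip_of(c,n)[:6 if 'press' in n else 1]:
            uv=np.array(r['at'])*[512,384];print(c,n,round(r['score'],2),uv.round(1),back(im,uv,z)[0].round(4))
E
```

```text
0.0 [0.15448781 0.60528233 0.23072349] [-2.61874442e-05  1.24603341e-01  9.92206481e-01 -5.53042051e-04] [ 0.29945987  0.56696854 -0.64250468] 0.08519723746612212
scene flap_1_press 0.87 [254.1 232.5] [ 0.6417 -0.0981  0.1   ]
scene bearing 0.61 [290.3 187.9] [0.5577 0.0799 0.1   ]
scene small_carton 0.74 [361.5 161.7] [0.5855 0.3438 0.1   ]
scene grease_jar 0.47 [231.9 244.2] [ 0.6431 -0.1692  0.1   ]
scene fuse_box 0.67 [317.1 206.5] [0.6592 0.107  0.1   ]
scene oil_bottle 0.86 [106.5 282.9] [ 0.5135 -0.5191  0.    ]
scene oil_filter 0.7 [364.  139.5] [0.432 0.518 0.   ]
top flap_1_press 0.78 [280.8 160.1] [ 0.6229 -0.0984  0.1   ]
top bearing 0.53 [227.7 181.8] [0.5532 0.0755 0.1   ]
top small_carton 0.53 [146.8 176.7] [0.574  0.3388 0.1   ]
top grease_jar 0.48 [300.4 154. ] [ 0.6425 -0.1633  0.1   ]
top fuse_box 0.47 [217.9 154.5] [0.6448 0.1072 0.1   ]
top oil_bottle 0.85 [399.7 198.7] [ 0.5038 -0.5184  0.    ]
top oil_filter 0.96 [106.9 223.3] [0.433  0.5004 0.    ]
```

View pics/scene0.png

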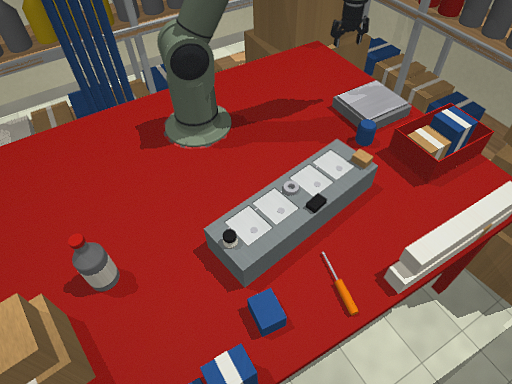

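View pics/top0.png

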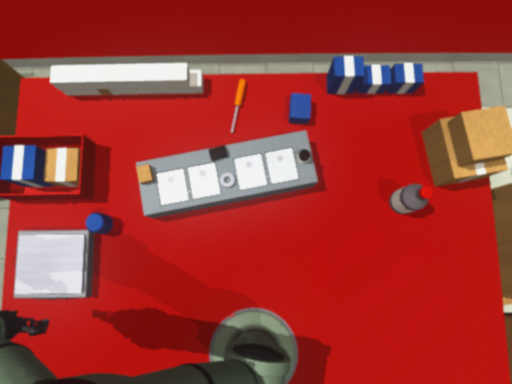

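The scene picture shows the chest running from (210,235) to (365,160), with white flaps at about (248,226), (274,207), (311,182) and (334,165). In the top picture the flaps lie at about (282,165), (250,171), (204,180) and (172,186), and the way to them is clear. Next I fit the chest pose from the flap outlines.

```bash
cat > fit.py <<'E'
from h import *
from scipy.optimize import least_squares
F=[-.181,-.077,.077,.181]
def W(p,c):
    c=np.atleast_2d(c);a=p[2];return np.c_[p[0]+c[:,0]*np.cos(a)-c[:,1]*np.sin(a),p[1]+c[:,0]*np.sin(a)+c[:,1]*np.cos(a),np.full(len(c),.1)]
E
python3 - <<'E'
from fit import *
from scipy.ndimage import label
p0=[.585,.085,.17]
obs=[]
for c in('top','scene'):
    im=get_image(c)
    f=im['frame'].astype(int);m=(f.min(2)>185)&(f.max(2)-f.min(2)<35)
    poly=proj(im,W(p0,[[-.1,-.29],[.09,-.29],[.09,.29],[-.1,.29]]))
    k=np.zeros(m.shape,np.uint8);cv2.fillPoly(k,[poly.astype(np.int32)],1)
    l,n=label(m&(k>0))
    for i in range(1,n+1):
        r,q=np.where(l==i)
        if len(r)>150:
            # assign to nearest flap
            uv=np.array([q.mean(),r.mean()]);pr=proj(im,W(p0,[[-.0175,y] for y in F]));j=np.argmin(np.linalg.norm(pr-uv,axis=1))
            obs.append((c,im,j,uv));print(c,j+1,len(r),uv.round(1),back(im,uv,.1)[0].round(4))
for use in(('top',),('scene',),('top','scene')):
    o=[x for x in obs if x[0] in use]
    s=least_squares(lambda p:np.concatenate([proj(im,W(p,[-.0175,F[j]]))[0]-uv for _,im,j,uv in o]),p0)
    print(use,s.x.round(4),np.abs(s.fun).max().round(2))
print(W(s.x,[[.007,y] for y in F]).round(4))
for c in('top','scene'):
    im=[x[1] for x in obs if x[0]==c][0]
    g=im['frame'][:,:,::-1].copy()
    for q in(proj(im,W(s.x,[[.007,y] for y in F]))):cv2.circle(g,tuple(int(v) for v in q.round()),1,(0,0,255),-1)
    for y in F: cv2.polylines(g,[proj(im,W(s.x,[[-.07,y-.045],[.035,y-.045],[.035,y+.045],[-.07,y+.045]])).round().astype(np.int32)],True,(0,200,0))
    cv2.polylines(g,[proj(im,W(s.x,[[-.092,-.285],[.085,-.285],[.085,.285],[-.092,.285]])).round().astype(np.int32)],True,(255,0,255))
    a=g[120:225,125:330] if c=='top' else g[130:290,195:385]
    cv2.imwrite(f'pics/fit_{c}.png',cv2.resize(a,None,fx=3.5,fy=3.5,interpolation=cv2.INTER_NEAREST))
E
```

```text
top 1 878 [281.2 165.4] [ 0.6052 -0.0995  0.1   ]
top 2 896 [250.  171.5] [0.5861 0.0028 0.1   ]
top 3 908 [203.4 180.5] [0.5587 0.1544 0.1   ]
top 4 906 [172.  186.6] [0.54  0.256 0.1  ]
scene 4 581 [332.8 164.2] [0.5454 0.2556 0.1   ]
scene 3 652 [310.9 179.8] [0.5637 0.1538 0.1   ]
scene 2 799 [275.  205.6] [0.5917 0.0025 0.1   ]
scene 1 905 [248.  224.9] [ 0.6102 -0.0999  0.1   ]
('top',) [0.5897 0.0816 0.1811] 0.14
('scene',) [0.5949 0.0812 0.1812] 0.12
('top', 'scene') [0.5921 0.0817 0.182 ] 0.82
[[ 0.6317 -0.095   0.1   ]
 [ 0.6129  0.0073  0.1   ]
 [ 0.585   0.1587  0.1   ]
 [ 0.5662  0.261   0.1   ]]
```

View pics/fit_top.png

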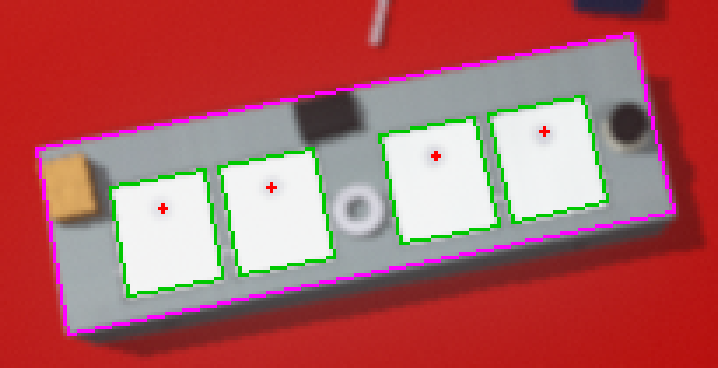

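View pics/fit_scene.png

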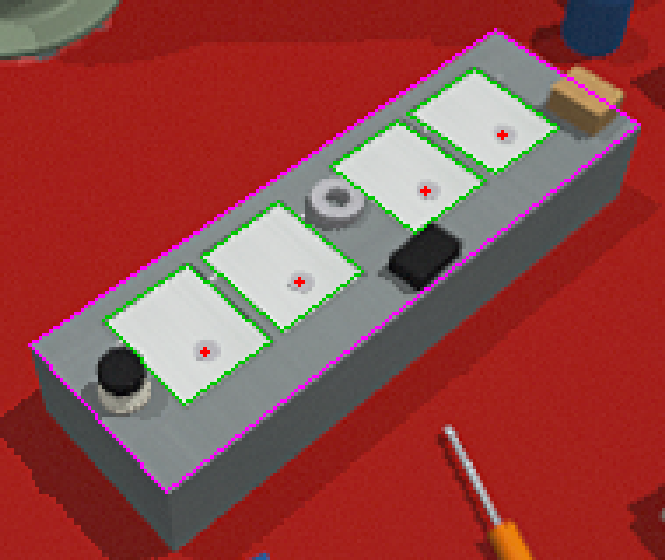

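The fit lies on the flap outlines and press marks in both views, with marks at (163,208), (271,187), (436,156) and (544,131) in the enlarged top crop. I'll go above flap 4 with the jaw shut and aligned to the chest.

```bash
python3 -m handwheel '{"travel":[[3.4,-2.9,0],[6.8,-5.7,0],[10.3,-8.6,0],[13.7,-11.5,0],[17.1,-14.3,0],[20.6,-17.2,0],[24,-20.1,0],[27.4,-22.9,0],[30.9,-25.8,0],[34.3,-28.7,0],[37.7,-31.5,0],[41.1,-34.5,0],[41.1,-34.5,0],[41.1,-34.5,-4],[41.1,-34.5,-8],[41.1,-34.5,-11],[41.1,-34.5,-11],[41.1,-34.5,-11]],"turn":[2,4,6,8,10,12,14,16,18,20,22,24.7,24.7,24.7,24.7,24.7,24.7,24.7],"jaw":[0,0,0,0,0,0,0,0,0,0,0,0,0,0,0,0,0,0]}'; python3 - <<'E'
from fit import *
s=robot.read_state();print(s['ee_pos'],s['tcp_rot'],s['contact_force'],s['grip_width'])
im=get_image('scene');p=[.5921,.0817,.182]
g=im['frame'][:,:,::-1].copy()
cv2.circle(g,tuple(int(v) for v in proj(im,s['ee_pos'])[0].round()),1,(0,0,255),-1)
cv2.imwrite('pics/c4.png',cv2.resize(g[90:260,200:400],None,fx=3.5,fy=3.5,interpolation=cv2.INTER_NEAREST))
E
```

```text
clock: 3.15
ee_pos: [0.5659, 0.2612, 0.1226]
tcp_rot: [0.001, -0.091, 0.996, 0.0]
contact_force: [-0.8, 0.0, 0.5]
grip_width: 0.0004
grasp_force: 0.0
[0.56587422 0.26116211 0.12258147] [ 6.00249890e-04 -9.05765761e-02  9.95889271e-01  2.89837820e-04] [-0.79267418  0.01849267  0.49780308] 0.00038405361404104927
```

View pics/c4.png

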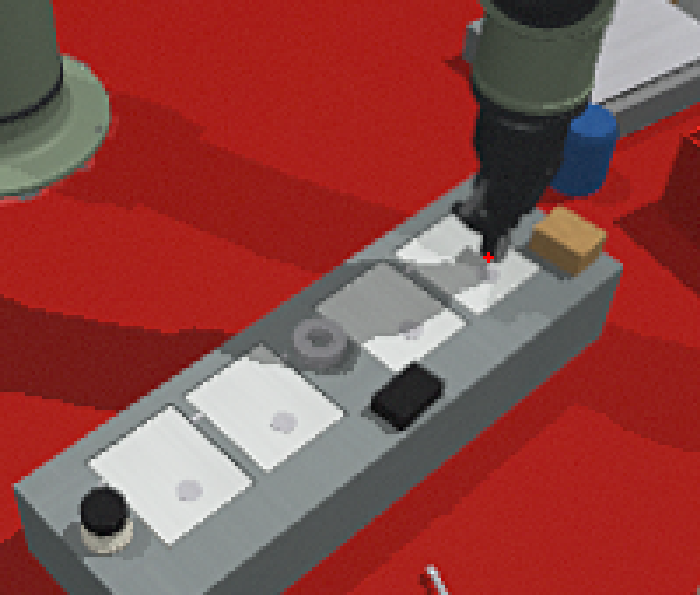

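The fingertip is at crop (488,258), just above flap 4's mark. I'll descend gently.

```bash
python3 -m handwheel '{"travel":[[0,0,-1],[0,0,-1.8],[0,0,-2.0],[0,0,-2.0]],"turn":[0,0,0,0],"jaw":[0,0,0,0]}'; python3 -m handwheel '{"travel":[[0,0,-0.1],[0,0,-0.2],[0,0,-0.2]],"turn":[0,0,0],"jaw":[0,0,0]}'; python3 -m handwheel '{"travel":[[0,0,-0.1],[0,0,-0.1],[0,0,-0.1]],"turn":[0,0,0],"jaw":[0,0,0]}'
```

```text
clock: 3.7
ee_pos: [0.5655, 0.2606, 0.1012]
tcp_rot: [-0.0, -0.09, 0.996, -0.0]
contact_force: [-0.2, -0.5, 0.5]
grip_width: -0.0
grasp_force: 0.0
clock: 4.08
ee_pos: [0.5656, 0.2606, 0.0994]
tcp_rot: [0.0, -0.09, 0.996, 0.0]
contact_force: [0.2, 0.1, 0.5]
grip_width: -0.0001
grasp_force: 0.2
clock: 4.45
ee_pos: [0.5656, 0.2606, 0.0983]
tcp_rot: [0.0, -0.091, 0.996, 0.0]
contact_force: [0.3, -0.0, 0.9]
grip_width: -0.0002
grasp_force: 0.5
```

```bash
python3 -m handwheel '{"travel":[[0,0,-0.1],[0,0,-0.1],[0,0,-0.1]],"turn":[0,0,0],"jaw":[0,0,0]}';  python3 -m handwheel '{"travel":[[0,0,-0.05],[0,0,-0.05],[0,0,-0.05]],"turn":[0,0,0],"jaw":[0,0,0]}'
```

```text
clock: 4.82
ee_pos: [0.5654, 0.2606, 0.0972]
tcp_rot: [-0.0, -0.091, 0.996, -0.0]
contact_force: [0.3, -0.6, 0.2]
grip_width: -0.0
grasp_force: 0.3
clock: 5.2
ee_pos: [0.5655, 0.2606, 0.0967]
tcp_rot: [-0.0, -0.091, 0.996, -0.0]
contact_force: [0.2, -0.6, 1.0]
grip_width: -0.0001
grasp_force: 0.4
```

```bash
python3 -m handwheel '{"travel":[[0,0,-0.1],[0,0,-0.1],[0,0,-0.1]],"turn":[0,0,0],"jaw":[0,0,0]}';  python3 -m handwheel '{"travel":[[0,0,-0.1],[0,0,-0.1],[0,0,-0.1]],"turn":[0,0,0],"jaw":[0,0,0]}'
```

```text
clock: 5.58
ee_pos: [0.5655, 0.2606, 0.0957]
tcp_rot: [-0.0, -0.091, 0.996, -0.0]
contact_force: [-0.4, -0.3, 0.4]
grip_width: 0.0
grasp_force: 0.1
clock: 5.95
ee_pos: [0.5655, 0.2606, 0.0947]
tcp_rot: [-0.0, -0.09, 0.996, -0.0]
contact_force: [0.1, 0.5, 1.2]
grip_width: -0.0003
grasp_force: 0.1
```

```bash
python3 -m handwheel '{"travel":[[0,0,-0.1],[0,0,-0.2]],"turn":[0,0],"jaw":[0,0]}'; python3 - <<'E'
from h import *
im=get_image('scene');cv2.imwrite('pics/c4b.png',cv2.resize(im['frame'][130:210,285:385,::-1],None,fx=7,fy=7,interpolation=cv2.INTER_CUBIC))
E
```

```text
clock: 6.2
ee_pos: [0.5655, 0.2606, 0.0928]
tcp_rot: [-0.0, -0.091, 0.996, -0.0]
contact_force: [-1.5, -0.9, 1.6]
grip_width: -0.0
grasp_force: 0.8
```

View pics/c4b.png

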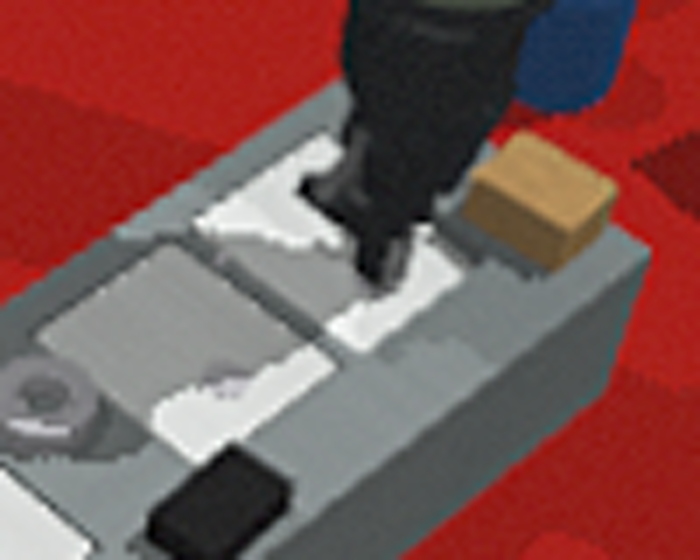

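The dark gap along flap 4's edge, from (215,250) to (340,350) in the crop, has widened toward the far end. The tip is also 7 mm under the top with little force, so flap 4 seems to be yielding. I'll continue in small checked steps.

```bash
python3 -m handwheel '{"travel":[[0,0,-0.1],[0,0,-0.2],[0,0,-0.3]],"turn":[0,0,0],"jaw":[0,0,0]}'|sed -n '2p;4p';python3 -m handwheel '{"travel":[[0,0,-0.1],[0,0,-0.2],[0,0,-0.3]],"turn":[0,0,0],"jaw":[0,0,0]}'|sed -n '2p;4p'; python3 -m handwheel '{"travel":[[0,0,-0.1],[0,0,-0.2],[0,0,-0.3]],"turn":[0,0,0],"jaw":[0,0,0]}'|sed -n '2p;4p'; python3 -m handwheel '{"travel":[[0,0,-0.1],[0,0,-0.2],[0,0,-0.3]],"turn":[0,0,0],"jaw":[0,0,0]}'|sed -n '2p;4p'
```

```text
ee_pos: [0.5655, 0.2606, 0.0897]
contact_force: [-1.2, -0.7, 1.1]
ee_pos: [0.5656, 0.2606, 0.0867]
contact_force: [-1.2, 0.4, 1.9]
ee_pos: [0.5655, 0.2606, 0.0837]
contact_force: [-0.1, -1.2, 1.5]
ee_pos: [0.5656, 0.2606, 0.0807]
contact_force: [-0.1, 0.6, 1.2]
```

Flap 4 is free. I'll push on to the stop.

```bash
python3 -m handwheel '{"travel":[[0,0,-0.2],[0,0,-0.4],[0,0,-0.6],[0,0,-0.8]],"turn":[0,0,0,0],"jaw":[0,0,0,0]}'|sed -n '2p;4p';python3 -m handwheel '{"travel":[[0,0,-0.1],[0,0,-0.2],[0,0,-0.2]],"turn":[0,0,0],"jaw":[0,0,0]}'|sed -n '2p;4p'; python3 -m handwheel '{"travel":[[0,0,-0.1],[0,0,-0.1]],"turn":[0,0],"jaw":[0,0]}'|sed -n '2p;4p'; python3 -m handwheel '{"travel":[[0,0,-0.1],[0,0,-0.1]],"turn":[0,0],"jaw":[0,0]}'|sed -n '2p;4p'
```

```text
ee_pos: [0.5655, 0.2606, 0.0727]
contact_force: [-0.3, 0.4, 2.0]
ee_pos: [0.5655, 0.2606, 0.0707]
contact_force: [-0.2, 0.0, 0.5]
ee_pos: [0.5655, 0.2606, 0.0697]
contact_force: [-0.3, -0.3, 1.2]
ee_pos: [0.5655, 0.2606, 0.0687]
contact_force: [-0.2, 0.2, 0.9]
```

```bash
for i in 1; do python3 -m handwheel '{"travel":[[0,0,-0.1],[0,0,-0.2],[0,0,-0.2]],"turn":[0,0,0],"jaw":[0,0,0]}'|sed -n '2p;4p'; done; python3 -m handwheel '{"travel":[[0,0,-0.1],[0,0,-0.1]],"turn":[0,0],"jaw":[0,0]}'|sed -n '2p;4p'; python3 -m handwheel '{"travel":[[0,0,-0.1],[0,0,-0.1]],"turn":[0,0],"jaw":[0,0]}'|sed -n '2p;4p'
```

```text
ee_pos: [0.5658, 0.2607, 0.067]
contact_force: [0.9, -0.2, 4.3]
ee_pos: [0.5663, 0.2608, 0.0665]
contact_force: [1.6, -0.0, 9.8]
ee_pos: [0.5668, 0.261, 0.0659]
contact_force: [2.4, 1.2, 14.1]
```

The force has risen to 14 N at 34 mm deep, so this is the stop. I'll retreat and verify.

```bash
python3 -m handwheel '{"travel":[[0,0,0.5],[0,0,2],[0,0,5],[0,0,9],[0,0,14],[-4,2,18],[-9,4,20],[-14,8,20],[-18,12,20],[-18,12,20]],"turn":[0,0,0,0,0,0,0,0,0,0],"jaw":[0,0,0,0,0,0,0,0,0,0]}'; python3 - <<'E'
from fit import *
im=get_image('scene');p=[.5949,.0812,.1812]
g=im['frame'][:,:,::-1].copy()
# predicted open flap outline at 0.65
t=.65;y=.181
def pt(d,yy):
    q=W(p,[-.045+d*np.cos(t)+.003*np.sin(t)*1,yy])[0];q[2]=.097-d*np.sin(t)+.003*np.cos(t);return q
k=8;o=np.array([290,125]);h=cv2.resize(g[125:195,290:385],None,fx=k,fy=k,interpolation=cv2.INTER_CUBIC)
P=proj(im,[pt(-.025,y-.045),pt(.08,y-.045),pt(.08,y+.045),pt(-.025,y+.045)])
cv2.polylines(h,[((P-o+.5)*k).round().astype(np.int32)],True,(0,180,0))
m=proj(im,pt(.052,y))[0];cv2.circle(h,tuple(int(v) for v in ((m-o+.5)*k)),4,(0,0,255),-1)
cv2.imwrite('pics/open.png',h)
E
```

```text
clock: 11.25
ee_pos: [0.3819, 0.3837, 0.2657]
tcp_rot: [-0.0, -0.094, 0.996, 0.001]
contact_force: [0.7, -1.2, 0.5]
grip_width: 0.0005
grasp_force: 0.0
```

View pics/open.png

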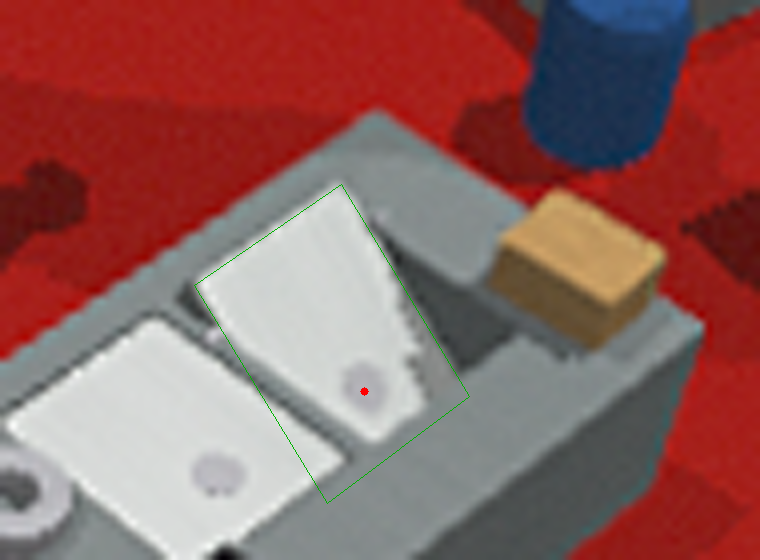

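The picture shows the flap's near edge on the predicted line for 0.65 rad, from (195,285) to (342,185). The mark at (363,385) matches the prediction at (364,391). The carton, can and flap 3 are undisturbed.

```bash
python3 -c "
from bench import job_done;print(job_done())"
```

```text
the job is handed in; nothing more can be done
None
```

Flap 4 (leftmost seen from the robot) was the free one: I pushed it down to its stop, left it open and handed the job in at about 11 s; no other flap was pressed.

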